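Bring the mixing dish round its bent rail to the orange pin and click it locked

TASK

Slide the mixing dish's block round its bent steel rail until its red pointer points at the orange pin, and then turn the red lever knob on the block clockwise until it clicks over into its locked position. One of the two ink bottles stands where the dish has to go: first stand it upright on the board or table out of the way (the block and dish must not bump a bottle), and leave the other bottle and everything else on the table where they are.

Things in the scene. Friction and masses are not known exactly. Their poses are not given: they have to be found in the camera images.
- station: Dark grey board, 400 x 470 x 10 mm, fixed flat on the table, with a flat white painting panel on it. The origin is the centre of the rail's arc, at table height; x points away from the robot (within 0.2 rad), y to the left, z up. The board spans x -280 to +120 mm and y -235 to +235 mm; its top is at z = 10 mm.
- rail_mid (a point): Middle of the bent rail: a fixed 12 mm round steel rod, its axis on a level arc of radius 200 mm about the station's origin, 45 mm above the table, bulging towards the robot. This point is on its axis, at the station's x = -200 mm; the arc reaches 1.22 rad to either side, with a 20 mm wide, 58 mm high post at each end.
- slider (a joint): Angle of the bored block along the rail about the arc's centre, rad, anticlockwise from above; 0 = middle of the arc, positive = towards the station's -y side (robot's right); stops at -1.05 and 1.05. It slides stiffly, with about 8 N of dry friction along the rail, and stays where it is left. It carries the knob on top, the pointer on the outer (robot) side and the dish on the inner side.
- block_top (a point): Centre of the top face of the aluminium block on the rail, 75 mm above the table, above the rail's axis. The block is 60 mm along the rail, 40 mm across it, from 29 to 75 mm above the table; its end faces are flat. Its axes: x inwards to the arc's centre, y along the rail, z up.
- pointer (a point): Tip of the red pointer on the outer side of the block, radius 230 mm from the arc's centre, 34 mm above the table. Its x axis points inwards to the arc's centre, y along the rail (to the left when x points away from the robot).
- dish (a point): Centre of the rim of the white mixing dish (60 mm across, 16 mm deep, from 48 to 64 mm above the table), fixed to the block, 80 mm inwards of the block's centre (radius 120 mm). It sweeps the ring between 90 and 150 mm from the arc's centre; a standing bottle in there would be hit.
- lock_knob (a joint): Angle of the lever knob relative to the block, rad, growing clockwise from above; 0 = lever straight outwards, over the pointer; range 0 to 1.55. A sprung detent: a spring holds it at 0 (unlocked) and resists with up to about 0.2 N m (4 N near the lever's end); the top of the click is at 0.8, beyond which it snaps by itself to its stop at 1.55 (locked).
- knob_axis (a point): On the knob's upright axis (the middle of the block's top), 96 mm above the table, at the lever's mid-height. The knob: black disc 44 mm across, from 78 to 88 mm above the table, with a 24 mm hub up to 105 mm, and one red lever.
- lever_end (a point): Centre of the rounded end of the red lever, 60 mm from the knob's axis, at mid-height, 96 mm above the table. The lever is a straight bar 12 mm wide, from 87 to 105 mm above the table, from the axis to 66 mm out.
- marker_orange_top (a point): Top of the fixed orange pin (dome 20 mm across, 12 mm high, on the board outside the rail): the place that the pointer must point at, i.e. on the straight line from the arc's centre through the pointer.
- marker_blue_top (a point): Top of the fixed blue pin, like the orange one, on the other side; it does not matter here.
- ink_left_mid (a point): Ink bottle with a black dropper cap, standing on the board inside the rail on the left (+y) side: body 34 mm across up to 36 mm above its foot, cap 20 mm across up to 53 mm, rubber bulb 14 mm up to 66 mm; about 90 g. This point is on its axis, 30 mm above its foot.
- ink_right_mid (a point): The same kind of ink bottle on the right (-y) side. The bottle on the same side as the orange pin is the one in the way.
- ink_left: The left ink bottle; origin at the centre of its foot.
- ink_right: The right ink bottle; origin at the centre of its foot.
- tube_front_mid (a point): Middle of a red-banded paint tube, about 90 x 28 x 16 mm, lying on the board in front of the rail, its length across the robot's view.
- eraser_mid (a point): Middle of a white eraser, 45 x 22 x 13 mm, on the painting panel near the arc's centre.
- tube_green_mid (a point): Middle of a green-banded paint tube, 90 x 28 x 16 mm, on the table left of the board.
- tube_yellow_mid (a point): Middle of a yellow-banded paint tube, 90 x 28 x 16 mm, on the table right of the board.
- water_pot_mid (a point): Half-way up the clear water pot, 84 mm across, 75 mm high, on the table beside the board.
- glue_bottle_mid (a point): Half-way up the white glue bottle, 44 mm across, 140 mm high, on the table beside the board.

How it is judged:
By the outcome, as a careful person would: the job done as asked, in the order asked, and still so for the second after the job is handed in, with the robot touching nothing.
It also fails if it takes over 64 s, if anything falls off the work surface, if the arm or the gripper's body presses on something with over 40 N, if the wrist force passes 120 N, or if a joint passes its speed limit or range.

ROBOT

A 7-joint arm with a two-finger parallel gripper is mounted at the origin on the work surface. World frame = base frame: x ahead of the robot, y to its left, z up, the work surface at z = 0. Lengths are in m, angles in rad, forces in N, time in s.
With the tool pointing down it reaches from about 0.425 to 0.875 m from the base axis. Payload 4.7 kg.
Tool frame: the origin (TCP) lies where the fingers leave the gripper's body, on its centre line; the fingertips stand 70 mm ahead of it and the grasp point (between the pads) lies 51 mm ahead of it; z points along the fingers, y is the line along which they close (so a half turn about z gives the same grasp; the last joint's range is limited). The gripper opens to 87 mm and grips with 3 to 60 N. Pads are 19 mm wide; open, the fingers measure 117 mm over their backs; the gripper's body (75 mm by 190 mm) begins 51 mm behind the grasp point.
Start: joints at [-1.299, 0.321, -0.07, 1.45, 0.023, 1.371, -0.057], TCP at [0.166, 0.629, 0.292] pointing down, gripper open.
Joint ranges: [-2.86, 2.86], [-0.3, 2.09], [-1.38, 1.24], [0.06, 2.45], [-1.56, 4.7], [0.09, 2.05], [-2.69, 2.69]. Speed limits (rad/s): [2.57, 2.57, 3.14, 3.14, 3.14, 3.14, 3.14].

INTERFACE

Orientations are given as a rotation vector (axis times angle).
In Python, from bench import ctrl gives the robot as it stands.
- The arm moves only by the tool play_rows, never from a script. Its argument "increments" is a list that holds one entry, the list of rows, each a list of 7 numbers: the shift along the tool's x, y, z as a fraction of full scale, then the turn, a rotation vector about the tool's x, y, z as a fraction of full scale, then the gripper command: -1 is shut, 1 is fully open, values between are in proportion. A call has 1 to 8 rows; each row is the pose to reach, as a shift and turn from the pose commanded when the call began, along the tool's axes at that moment; what a row does not reach only later rows make up. Full scale, the value 1, is 0.1 m for a shift and 90 degrees for a turn. A row lasts 1/10 s, in which the tool goes at most 50 mm and 8.59 degrees, less where a joint would pass 70% of its speed; a pose out of reach is approached as far as the arm can. A call with a number of a shift or a turn outside -1 to 1 is refused whole. A call with a gripper value outside its range is refused whole. The fingers move at their own pace and stop on an object; "squeeze" is the grip in N (left out, the last holds). Time passes only in rows, so rows that repeat a pose let the fingers close. It gives the time, the measured TCP pose, the force, the opening and the grip force at its end, in the units of the state.
- ctrl.get_state(): the state, without advancing time (a new reading comes with each control period).
- ctrl.get_image(name): name is "side" or "top"; returns the picture (384x512x3 uint8, red, green, blue); there is no depth.
- ctrl.get_calibration(name): a dict with "vertical_fov" (degrees; the focal length in pixels is half the picture's height over the tangent of half this angle, whatever the lens; pixels are square), "cx", "cy" (the principal point, pixels), "R" (3x3) and "t" (3): a world point X has camera coordinates R X + t. Camera axes: x right, y down, z forward; pixel columns grow to the right and rows downward; lengths in m; the calibration is good to about 2 mm. A picture is of the moment at which its call begins. get_calibration takes no time and is no camera call.
- ctrl.close_job(): hands the job in; it is judged then, once.
The state is a dict: "time": time; "joint_positions": joint angles; "qd": joint speeds; "joint_torque": joint torques, N m; "position": TCP position; "tool_rot": TCP orientation; "ft_force": force on the tool from outside, world axes, zero at the start; "torque": the same for the moment, N m; "grip_width": opening from 0.0 (shut) to 1.0 (fully open); "grip_force": force on a finger pad.
Only numpy, scipy, OpenCV 4.12 (cv2) and the standard library are available. Lean on these libraries where they do the work, as an engineer would, in place of code of your own. Each camera call takes 0.05 s, during which the arm holds its last target. There are 200 camera calls.

## Working session

There is one attempt and no reset: what is moved stays moved. The work goes in short steps, Python scripts to look and compute and a tool call to move; the robot and the scene stay as the last step left them, time stands still between calls to the robot, and variables do not carry over. Pictures are saved under pics/ and viewed, at most 10 in all, crops included, and the job is handed in when it is done.

Besides the shell and the picture viewer there is one more tool, called as a command line: name --argument value ..., lists and objects as JSON in quotes. play_rows: Moves the arm, as the interface text tells. Shift numbers are shares of 0.1 m and turn numbers shares of 90 degrees, none past 1 either way. Its arguments: {"type":"object","properties":{"increments":{"type":"array"},"squeeze":{"type":"number"}},"required":["increments"]}

```bash
ls; mkdir -p pics; python3 - <<'E'
from bench import ctrl
import cv2,numpy as np
for n in("top","side"):
    im=ctrl.get_image(n); cv2.imwrite(f"pics/{n}0.png",im[:,:,::-1])
    c=ctrl.get_calibration(n); print(n,c)
s=ctrl.get_state(); print({k:np.round(v,3).tolist() for k,v in s.items()})
E
```

```text
pics
top {'vertical_fov': 51.33237586841489, 'cx': 253.9260656539926, 'cy': 189.75349960293102, 'R': array([[-0.00289423, -0.99987916, -0.01527353],
       [-0.98122233,  0.00578521, -0.19279332],
       [ 0.19285838,  0.01442874, -0.98112051]]), 't': array([0.01143659, 0.54583051, 1.1211832 ])}
side {'vertical_fov': 51.60491402197969, 'cx': 257.4597943249755, 'cy': 199.99110737058533, 'R': array([[ 0.77108536, -0.63659268, -0.01330868],
       [-0.4182324 , -0.49061053, -0.76444946],
       [ 0.48011355,  0.59502191, -0.64454628]]), 't': array([-0.4183269 ,  0.31440095,  0.93134258])}
{'time': 0.1, 'joint_positions': [-1.299, 0.322, -0.07, 1.452, 0.023, 1.371, -0.057], 'qd': [-0.001, -0.002, -0.001, -0.002, 0.001, -0.002, -0.0], 'joint_torque': [0.0, -49.257, -0.406, -31.34, -0.064, 0.039, 0.0], 'position': [0.166, 0.628, 0.291], 'tool_rot': [-0.404, -3.115, 0.003], 'ft_force': [-0.301, -0.393, 0.073], 'torque': [0.026, -0.02, -0.071], 'grip_force': 0.0, 'grip_width': 1.005}
```

View pics/top0.png

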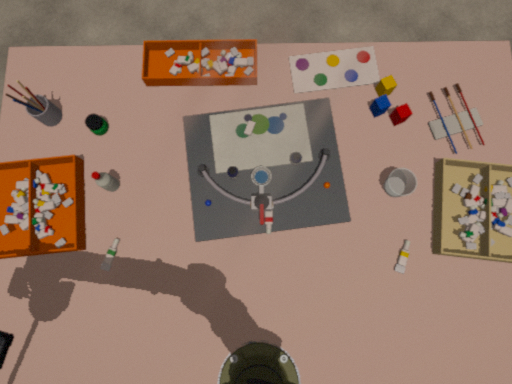

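View pics/side0.png

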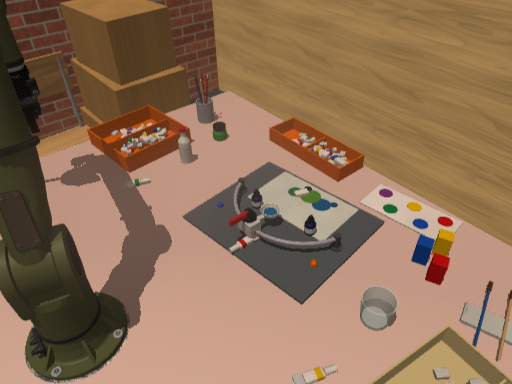

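Top view: the board is centred near (268,170), the orange pin is at (327,185) on the right, and the block is near (262,202). The right bottle at about (296,157) is therefore the one in the way. Next I take zoomed crops and measure.

```bash
cat > h.py <<'E'
import cv2,numpy as np
from bench import ctrl
from scipy.spatial.transform import Rotation as Ro
def cal(n):
    c=ctrl.get_calibration(n); f=192/np.tan(np.radians(c["vertical_fov"])/2)
    return f,c["cx"],c["cy"],np.array(c["R"]),np.array(c["t"])
def ray(n,u,v):
    f,cx,cy,R,t=cal(n); return -R.T@t, R.T@np.array([(u-cx)/f,(v-cy)/f,1])
def onz(n,u,v,z):
    o,d=ray(n,u,v); return o+d*(z-o[2])/d[2]
def proj(n,X):
    f,cx,cy,R,t=cal(n); p=R@np.asarray(X)+t; return np.array([f*p[0]/p[2]+cx,f*p[1]/p[2]+cy])
def tri(a,b):  # pixel in top, pixel in side -> point, miss
    o1,d1=ray("top",*a);o2,d2=ray("side",*b)
    k=np.linalg.lstsq(np.c_[d1,-d2],o2-o1,rcond=None)[0]
    p,q=o1+k[0]*d1,o2+k[1]*d2; return (p+q)/2,np.linalg.norm(p-q)
def blobs(im,lo,hi,box,amin=5):
    h=cv2.cvtColor(im,cv2.COLOR_RGB2HSV); m=cv2.inRange(h,lo,hi)
    x0,y0,x1,y1=box; k=np.zeros_like(m);k[y0:y1,x0:x1]=m[y0:y1,x0:x1]
    n,_,s,c=cv2.connectedComponentsWithStats(k)
    return [(c[i].round(2).tolist(),int(s[i,4])) for i in range(1,n) if s[i,4]>=amin]
E
python3 - <<'E'
from h import *
T=cv2.imread("pics/top0.png")[:,:,::-1].copy();S=cv2.imread("pics/side0.png")[:,:,::-1].copy()
a=cv2.resize(T[95:245,175:355],None,fx=4.4,fy=4,interpolation=cv2.INTER_CUBIC)[:,:,::-1]
cv2.imwrite("pics/tc.png",cv2.resize(T[95:243,175:357],None,fx=4,fy=4,interpolation=cv2.INTER_CUBIC)[:,:,::-1])
cv2.imwrite("pics/sc.png",cv2.resize(S[160:290,185:385],None,fx=4,fy=4,interpolation=cv2.INTER_CUBIC)[:,:,::-1])
tb=(180,95,355,245);sb=(185,160,385,295)
for nm,lo,hi in(("orange",(6,150,150),(16,255,255)),("blue",(112,130,80),(128,255,255)),("red",(0,150,110),(5,255,255)),("red2",(172,120,110),(180,255,255))):
    print(nm,blobs(T,lo,hi,tb,3),blobs(S,lo,hi,sb,3))
E
```

```text
orange [([326.59, 184.88], 17)] [([341.21, 163.33], 52), ([312.97, 262.43], 30)]
blue [([207.81, 202.48], 27)] [([219.5, 204.29], 14)]
red [([263.43, 216.53], 79)] [([237.33, 216.86], 79), ([241.86, 241.9], 29)]
red2 [] []
```

View pics/tc.png

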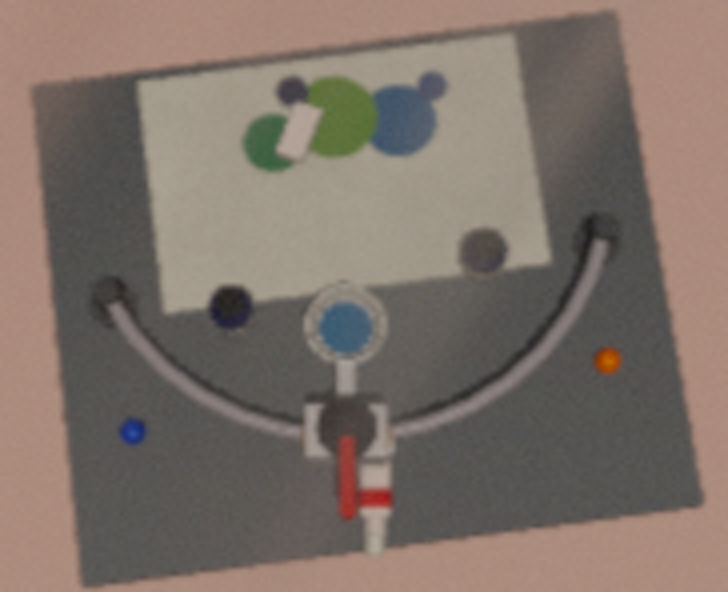

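View pics/sc.png

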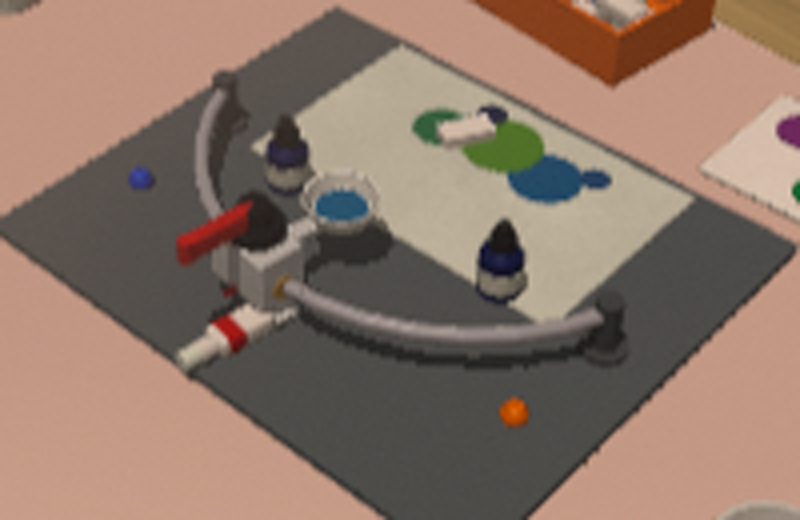

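The crops show the board corners, both posts, the knob, the dish and both bottles clearly. The right bottle cap is at crop (484,250), the posts at (110,290) and (600,230), and the lever runs over the front tube. Now I turn these into positions.

```bash
python3 - <<'E'
from h import *
np.set_printoptions(precision=4,suppress=True)
t=lambda x,y:(175+x/4-.375,95+y/4-.375); s=lambda x,y:(185+x/4-.375,160+y/4-.375)
P=np.array([onz("top",*t(*p),.01)[:2] for p in((32,88),(617,12),(702,507),(82,586))])
Q=np.array([(.12,.235),(.12,-.235),(-.28,-.235),(-.28,.235)])
# posts tops
pp,_m=tri(t(110,286),s(223,80)); pq,_n=tri(t(601,226),s(609,302)); print("posts",pp,_m,pq,_n)
P2=np.vstack([P,onz("top",*t(110,288),.058)[:2],onz("top",*t(601,228),.058)[:2]]); Q2=np.vstack([Q,(-.0687,.1878),(-.0687,-.1878)])
z=lambda a:a[:,0]+1j*a[:,1]
p,q=z(P2),z(Q2); k=np.sum((p-p.mean())*np.conj(q-q.mean()))/np.sum(abs(q-q.mean())**2)
yaw=np.angle(k); o=p.mean()-np.exp(1j*yaw)*q.mean()
print("scale",abs(k),"yaw",yaw,"origin",o); print("resid mm",(p-(o+np.exp(1j*yaw)*q))*1000)
def st(X): return (X[0]+1j*X[1]-o)*np.exp(-1j*yaw)
for nm,a,b,h in(("orange",(326.59,184.88),(312.97,262.43),.016),("blue",(207.81,202.48),(219.5,204.29),.016),
 ("knob",t(346,424),None,.09),("dish",t(345,322),s(341,203),.06),("botR",t(484,247),s(505,235),.07),("botL",t(231,303),s(287,130),.07),("eraser",t(299,131),s(468,131),.02),("pot",(395,185),None,.07)):
    g=onz("top",*a,h); print(nm,"z-plane",g,"st",st(g),"ang",np.angle(-st(g)),abs(st(g)))
    if b: T,m=tri(a,b); print("   tri",T,"miss",m,"st",st(T),"ang",np.angle(-st(T)))
E
```

```text
posts [0.6133 0.1646 0.0578] 0.008988996861026213 [ 0.6612 -0.2026  0.0534] 0.0022044594600298885
scale 0.9920202658763495 yaw 0.12349641825011315 origin (0.7047727275641036-0.011786203997835188j)
resid mm [-2.7797-0.9902j -0.8544+0.3309j  0.4055+1.6135j  1.3776-1.4957j
  2.3062-3.65j   -0.4553+4.1915j]
orange z-plane [ 0.567  -0.2109  0.016 ] st (-0.16129216030209656-0.18057542871251492j) ang 0.8417441214174202 0.2421211399891091
   tri [ 0.5652 -0.2096  0.0178] miss 0.003275173313976739 st (-0.16292139862589938-0.1791195236136476j) ang 0.8327200800599114
blue z-plane [0.5148 0.149  0.016 ] st (-0.16868495616334547+0.18298245672010077j) ang -0.8260320982455923 0.24887184232683562
   tri [0.513  0.1497 0.0173] miss 0.00358686495250235 st (-0.17040873878508644+0.18384189180080016j) ang -0.8232999165824378
knob z-plane [ 0.5072 -0.0118  0.09  ] st (-0.19609300580089623+0.024350237668500366j) ang -0.12354455653117821 0.1975990915934149
dish z-plane [ 0.5883 -0.0116  0.06  ] st (-0.11558231523562967+0.014504569655003562j) ang -0.1248386613061026 0.11648885842047436
   tri [ 0.5862 -0.010
[... 300 characters left out ...]
 (-0.0725476471340123-0.09524870569980336j) ang 0.9198710459148641
botL z-plane [0.6007 0.0717 0.07  ] st (-0.09294751998364889+0.09567728770314947j) ang -0.7998690975513769 0.13339184702725293
   tri [0.6003 0.0723 0.0683] miss 0.001942900487532657 st (-0.09332641054772757+0.09631786161899655j) ang -0.8011708675435448
eraser z-plane [0.7508 0.0232 0.02  ] st (0.0500266296876251+0.02900603788863266j) ang -2.616149582724792 0.05782744946735561
   tri [0.7505 0.0238 0.0183] miss 0.002197286692355513 st (0.04973326172210144+0.02966843865559695j) ang -2.6037128693688616
pot z-plane [ 0.5542 -0.3986  0.07  ] st (-0.19711604964803098-0.36532485611700044j) ang 1.0760008836327692 0.41511081354952933
```

play_rows --increments '[[[-0.3,-0.28,0,0,0,0,1],[-0.6,-0.56,0,0,0,0,1],[-0.93,-0.85,0,0,0,0,1],[-0.93,-0.85,0,0,0,0,1]]]'

```text
time: 0.5
position: [0.2396, 0.5174, 0.2921]
tool_rot: [0.418, 3.11, -0.005]
ft_force: [-0.3, 0.0, 0.2]
grip_width: 0.999
grip_force: 0.0
```

play_rows --increments '[[[-0.3,-0.28,0,0,0,0,1],[-0.6,-0.56,0,0,0,0,1],[-0.93,-0.85,0,0,0,0,1]]]'

```text
time: 0.8
position: [0.3022, 0.4159, 0.2919]
tool_rot: [-0.401, -3.116, 0.0]
ft_force: [1.7, -0.0, -0.3]
grip_width: 0.998
grip_force: 0.0
```

play_rows --increments '[[[-0.3,-0.28,0,0,0,0,1],[-0.6,-0.56,0,0,0,0,1],[-0.93,-0.85,0,0,0,0,1]]]'

```text
time: 1.1
position: [0.3707, 0.3098, 0.2921]
tool_rot: [-0.402, -3.116, -0.0]
ft_force: [0.4, 0.7, 0.5]
grip_width: 1.001
grip_force: 0.0
```

play_rows --increments '[[[-0.3,-0.28,0,0,0,0,1],[-0.6,-0.56,0,0,0,0,1],[-0.93,-0.85,0,0,0,0,1]]]'

```text
time: 1.4
position: [0.4391, 0.204, 0.2922]
tool_rot: [-0.402, -3.116, -0.001]
ft_force: [1.1, 0.1, 0.6]
grip_width: 1.002
grip_force: 0.0
```

play_rows --increments '[[[-0.3,-0.28,0,0,0,0,1],[-0.6,-0.56,0,0,0,0,1],[-0.93,-0.85,0,0,0,0,1]]]'

```text
time: 1.7
position: [0.5074, 0.0981, 0.2922]
tool_rot: [-0.402, -3.116, -0.001]
ft_force: [0.6, -0.1, 0.1]
grip_width: 1.002
grip_force: 0.0
```

play_rows --increments '[[[-0.3,-0.28,0.3,0,0,0,1],[-0.6,-0.56,0.6,0,0,0,1],[-0.93,-0.85,0.6,0,0,0,0.5],[-0.93,-0.85,0.6,0,0,0,0.5]]]'

```text
time: 2.1
position: [0.5766, -0.0138, 0.2309]
tool_rot: [0.418, 3.114, -0.009]
ft_force: [0.2, 0.0, 0.5]
grip_width: 0.894
grip_force: 0.0
```

```bash
cat >> h.py <<'E'
def go(X,yaw=None):
    """shares for a move of the TCP to X with tool y at world angle yaw (mod pi), tool vertical"""
    s=ctrl.get_state(); R=Ro.from_rotvec(s["tool_rot"]).as_matrix(); p=np.array(s["position"])
    d=R.T@(np.array(X)-p)/.1; y0=np.arctan2(R[1,1],R[0,1]); y=y0 if yaw is None else yaw
    dy=(y-y0+np.pi/2)%np.pi-np.pi/2
    c,sn=np.cos(y0+dy),np.sin(y0+dy); yt=np.array([c,sn,0]);zt=np.array([0,0,-1.]); G=np.c_[np.cross(yt,zt),yt,zt]
    r=Ro.from_matrix(R.T@G).as_rotvec()/(np.pi/2)
    print("t",s["time"],"pos",p.round(4),"yaw",y0.round(3),"q",np.round(s["joint_positions"],2),"shift",d.round(3),"turn",r.round(3))
E
python3 - <<'E'
from h import *
go((.645,-.1145,.23)); go((.645,-.1145,.089)); go((.645,-.1145,.089),0.)
E
```

```text
t 2.1 pos [ 0.5766 -0.0138  0.2309] yaw 1.304 q [-0.52  0.22  0.57  1.74 -0.12  1.22  1.38] shift [-0.926 -0.791  0.014] turn [-0.004  0.001  0.   ]
t 2.1 pos [ 0.5766 -0.0138  0.2309] yaw 1.304 q [-0.52  0.22  0.57  1.74 -0.12  1.22  1.38] shift [-0.925 -0.783  1.424] turn [-0.004  0.001  0.   ]
t 2.1 pos [ 0.5766 -0.0138  0.2309] yaw 1.304 q [-0.52  0.22  0.57  1.74 -0.12  1.22  1.38] shift [-0.925 -0.783  1.424] turn [-0.003  0.003  0.83 ]
```

play_rows --increments '[[[-0.3,-0.26,0,0,0,0.09,0.5],[-0.6,-0.5,0,0,0,0.18,0.5],[-0.93,-0.78,0,0,0,0.27,0.5],[-0.93,-0.78,0,0,0,0.36,0.5],[-0.93,-0.78,0,0,0,0.45,0.5],[-0.93,-0.78,0,0,0,0.54,0.5],[-0.93,-0.78,0,0,0,0.63,0.5],[-0.93,-0.78,0,0,0,0.72,0.5]]]'

```text
time: 2.9
position: [0.6454, -0.105, 0.232]
tool_rot: [-2.016, -2.409, 0.0]
ft_force: [-0.2, 0.5, 0.2]
grip_width: 0.751
grip_force: 0.0
```

play_rows --increments '[[[0,0,0,0,0,0.05,0.5],[0,0,0,0,0,0.11,0.5],[0,0,0,0,0,0.11,0.5]]]'

```text
time: 3.2
position: [0.6455, -0.105, 0.232]
tool_rot: [-2.21, -2.232, 0.0]
ft_force: [-0.7, -0.0, -0.2]
grip_width: 0.75
grip_force: 0.0
```

```bash
python3 - <<'E'
from h import *
go((.645,-.1145,.089),0.); print(ctrl.get_state()["grip_width"])
E
```

```text
t 3.2 pos [ 0.6455 -0.105   0.232 ] yaw 0.01 q [-0.5   0.46  0.82  1.54 -0.34  1.29  0.38] shift [-0.096 -0.005  1.43 ] turn [-0.    -0.     0.006]
0.7503188804739794
```

play_rows --increments '[[[-0.095,0,0.35,0,0,0,0.5],[-0.095,0,0.7,0,0,0,0.5],[-0.095,0,0.9,0,0,0,0.5],[-0.095,0,0.9,0,0,0,0.5]]]'

```text
time: 3.6
position: [0.6434, -0.1143, 0.1387]
tool_rot: [-2.205, -2.231, 0.006]
ft_force: [-0.2, 0.9, -0.1]
grip_width: 0.749
grip_force: 0.0
```

play_rows --increments '[[[0,0,0.15,0,0,0,0.5],[0,0,0.3,0,0,0,0.5],[0,0,0.45,0,0,0,0.5],[0,0,0.53,0,0,0,0.5],[0,0,0.53,0,0,0,0.5]]]'

```text
time: 4.1
position: [0.6446, -0.1152, 0.0876]
tool_rot: [-2.21, -2.23, 0.003]
ft_force: [-0.8, 0.7, 0.1]
grip_width: 0.752
grip_force: 0.0
```

play_rows --increments '[[[0,0,0,0,0,0,-0.1],[0,0,0,0,0,0,-0.4],[0,0,0,0,0,0,-0.7],[0,0,0,0,0,0,-0.7],[0,0,0,0,0,0,-0.7],[0,0,0,0,0,0,-0.7]]]' --squeeze 10

```text
time: 4.7
position: [0.6456, -0.1155, 0.0896]
tool_rot: [2.211, 2.232, 0.001]
ft_force: [-0.6, -0.0, 1.2]
grip_width: 0.384
grip_force: 10.0
```

play_rows --increments '[[[0,0,-0.15,0,0,0,-0.7],[0,0,-0.35,0,0,0,-0.7],[0,0,-0.6,0,0,0,-0.7],[0,0,-0.6,0,0,0,-0.7],[0,0,-0.6,0,0,0,-0.7]]]'

```text
time: 5.2
position: [0.6458, -0.1155, 0.1502]
tool_rot: [2.21, 2.231, 0.002]
ft_force: [-0.9, 0.3, -1.2]
grip_width: 0.385
grip_force: 10.0
```

```bash
python3 - <<'E'
from h import *
go((.7885,-.199,.15),0.); s=ctrl.get_state(); print(s["grip_width"],s["grip_force"],s["ft_force"])
E
```

```text
t 5.2 pos [ 0.6458 -0.1155  0.1502] yaw 0.009 q [-0.45  0.53  0.79  1.62 -0.41  1.15  0.44] shift [-0.848  1.42   0.004] turn [ 0.001 -0.     0.006]
0.3849738368956247 9.999944013543427 [-0.91207244  0.29131603 -1.17485272]
```

play_rows --increments '[[[-0.12,0.2,0,0,0,0,-0.7],[-0.3,0.5,0,0,0,0,-0.7],[-0.48,0.8,0,0,0,0,-0.7],[-0.6,1,0,0,0,0,-0.7]]]'

```text
time: 5.6
position: [0.7467, -0.1754, 0.1473]
tool_rot: [-2.211, -2.23, 0.002]
ft_force: [-0.6, -0.2, -0.3]
grip_width: 0.387
grip_force: 10.0
```

play_rows --increments '[[[-0.15,0.25,0,0,0,0,-0.7],[-0.25,0.42,0,0,0,0,-0.7],[-0.25,0.42,0,0,0,0,-0.7],[-0.25,0.42,0.2,0,0,0,-0.7],[-0.25,0.42,0.4,0,0,0,-0.7],[-0.25,0.42,0.5,0,0,0,-0.7],[-0.25,0.42,0.55,0,0,0,-0.7],[-0.25,0.42,0.55,0,0,0,-0.7]]]'

```text
time: 6.4
position: [0.7875, -0.1984, 0.0927]
tool_rot: [-2.209, -2.231, 0.001]
ft_force: [-0.2, -0.1, -0.4]
grip_width: 0.385
grip_force: 10.0
```

play_rows --increments '[[[0,0,0.03,0,0,0,-0.7],[0,0,0.06,0,0,0,-0.7],[0,0,0.06,0,0,0,-0.7]]]'

```text
time: 6.7
position: [0.7888, -0.1994, 0.0895]
tool_rot: [2.21, 2.231, 0.002]
ft_force: [0.1, -0.2, 2.2]
grip_width: 0.382
grip_force: 10.0
```

play_rows --increments '[[[0,0,0,0,0,0,-0.1],[0,0,0,0,0,0,0.1],[0,0,0,0,0,0,0.4],[0,0,0,0,0,0,0.5],[0,0,0,0,0,0,0.5]]]'

```text
time: 7.2
position: [0.7882, -0.1992, 0.0882]
tool_rot: [-2.211, -2.232, 0.0]
ft_force: [0.8, -0.9, 0.1]
grip_width: 0.709
grip_force: 0.0
```

play_rows --increments '[[[0,0,-0.2,0,0,0,0.5],[0,0,-0.5,0,0,0,0.5],[0,0,-0.9,0,0,0,0.5],[0,0,-1,0,0,0,0.5]]]'

```text
time: 7.6
position: [0.7902, -0.2003, 0.1962]
tool_rot: [2.204, 2.226, 0.007]
ft_force: [1.0, 0.2, 0.2]
grip_width: 0.746
grip_force: 0.0
```

```bash
python3 - <<'E'
from h import *
np.set_printoptions(precision=4,suppress=True)
T=ctrl.get_image("top");S=ctrl.get_image("side")
cv2.imwrite("pics/top1.png",T[:,:,::-1]);cv2.imwrite("pics/side1.png",S[:,:,::-1])
a=cv2.resize(T[95:243,175:357],None,fx=4,fy=4)[:,:,::-1][:, :400]; b=cv2.resize(S[160:290,265:365],None,fx=4,fy=4)[:,:,::-1]
c=np.zeros((592,800,3),np.uint8);c[:,:400]=a;c[:520,400:]=b;cv2.imwrite("pics/c1.png",c)
# rail circle fit using initial top image: bright, low-saturation pixels near predicted arc
I=cv2.imread("pics/top0.png");h=cv2.cvtColor(I,cv2.COLOR_BGR2HSV)
o=np.array([.7048,-.0118]);yaw=.1235;pts=[];
for v in range(130,215):
  for u in range(190,340):
    X=onz("top",u,v,.047)[:2]-o;r=np.hypot(*X);an=(np.arctan2(-X[1],-X[0])-yaw+np.pi)%(2*np.pi)-np.pi
    if abs(r-.2)<.015 and (.12<an<1.05 or -1.05<an<-.4) and h[v,u,2]>125 and h[v,u,1]<60: pts.append(X+o)
pts=np.array(pts);print(len(pts))
from scipy.optimize import least_squares
f=least_squares(lambda p:np.hypot(*(pts-p[:2]).T)-p[2],[*o,.2],loss="soft_l1",f_scale=.003);print("free",f.x)
g=least_squares(lambda p:np.hypot(*(pts-p[:2]).T)-.2,o,loss="soft_l1",f_scale=.003);print("R=.2",g.x,np.std(g.fun))
go((.5072,-.0118,.2),-np.pi/2)
E
```

```text
Traceback (most recent call last):
  File "h.py", line 10, in onz
    o,d=ray(n,u,v); return o+d*(z-o[2])/d[2]
        ~~~^^^^^^^
  File "h.py", line 8, in ray
    f,cx,cy,R,t=cal(n); return -R.T@t, R.T@np.array([(u-cx)/f,(v-cy)/f,1])
                ~~~^^^
  File "h.py", line 5, in cal
    c=ctrl.get_calibration(n); f=192/np.tan(np.radians(c["vertical_fov"])/2)
ValueError: time passes only in moves, steps and waits
```

View pics/c1.png

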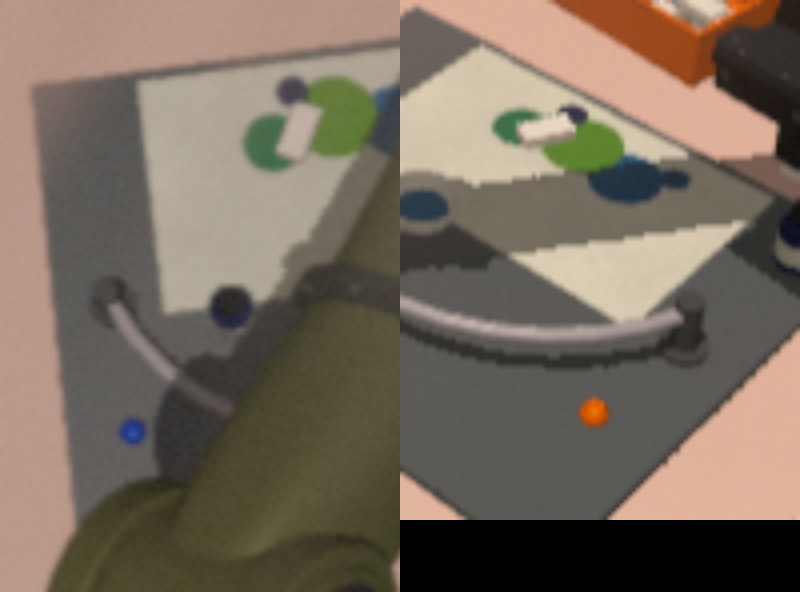

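The side crop shows the bottle standing at about (790,240), beyond the post and clear of the ring. The calibration was called too often, so I cache it.

```bash
python3 - <<'E'
from bench import ctrl
import pickle
pickle.dump({n:ctrl.get_calibration(n) for n in("top","side")},open("cal.pkl","wb"))
s=open("h.py").read().replace("def cal(n):\n    c=ctrl.get_calibration(n);","import pickle\nCAL=pickle.load(open('cal.pkl','rb'))\ndef cal(n):\n    c=CAL[n];")
open("h.py","w").write(s)
E
python3 - <<'E'
from h import *
from scipy.optimize import least_squares
np.set_printoptions(precision=4,suppress=True)
o=np.array([.7048,-.0118]);yaw=.1235
for n,vr,ur in(("top",(130,215),(190,340)),("side",(160,290),(200,350))):
  h=cv2.cvtColor(cv2.imread(f"pics/{n}0.png"),cv2.COLOR_BGR2HSV);pts=[]
  for v in range(*vr):
    for u in range(*ur):
      X=onz(n,u,v,.047)[:2]-o;r=np.hypot(*X);an=(np.arctan2(-X[1],-X[0])-yaw+np.pi)%(2*np.pi)-np.pi
      if abs(r-.2)<.015 and (.12<an<1.05 or -1.05<an<-.4) and h[v,u,2]>125 and h[v,u,1]<60: pts.append(X+o)
  pts=np.array(pts);print(n,len(pts))
  f=least_squares(lambda p:np.hypot(*(pts-p[:2]).T)-p[2],[*o,.2],loss="soft_l1",f_scale=.003);print("free",f.x)
  g=least_squares(lambda p:np.hypot(*(pts-p[:2]).T)-.2,o,loss="soft_l1",f_scale=.003);print("R=.2",g.x,np.std(g.fun))
go((.5072,-.0118,.2),-np.pi/2)
E
```

```text
top 199
free [ 0.7054 -0.0117  0.2001]
R=.2 [ 0.7053 -0.0117] 0.0016443839885315597
side 261
free [ 0.7003 -0.0079  0.1972]
R=.2 [ 0.7037 -0.0074] 0.0034151444163331643
t 7.7 pos [ 0.7895 -0.2     0.193 ] yaw 0.009 q [-0.16  0.82  0.73  1.08 -0.52  1.4   0.48] shift [ 1.908 -2.804 -0.091] turn [ 0.002  0.004 -0.994]
```

play_rows --increments '[[[0.2,-0.3,-0.1,0,0,0,1],[0.42,-0.62,-0.2,0,0,0,1],[0.64,-0.94,-0.2,0,0,0,1]]]'

```text
time: 8.0
position: [0.6924, -0.1356, 0.2078]
tool_rot: [-2.211, -2.231, 0.001]
ft_force: [-0.2, 0.8, 0.8]
grip_width: 0.937
grip_force: 0.0
```

play_rows --increments '[[[0.2,-0.3,0,0,0,0,1],[0.42,-0.62,0,0,0,0,1],[0.64,-0.94,0,0,0,0,1]]]'

```text
time: 8.3
position: [0.5969, -0.0717, 0.2067]
tool_rot: [-2.209, -2.231, 0.003]
ft_force: [0.4, 1.3, 0.5]
grip_width: 0.994
grip_force: 0.0
```

play_rows --increments '[[[0.2,-0.3,0,0,0,0.09,1],[0.42,-0.62,0,0,0,0.18,1],[0.62,-0.94,0,0,0,0.27,1],[0.62,-0.94,0,0,0,0.36,1],[0.62,-0.94,0,0,0,0.45,1],[0.62,-0.94,0,0,0,0.54,1],[0.62,-0.94,0,0,0,0.63,1],[0.62,-0.94,0,0,0,0.72,1]]]'

```text
time: 9.1
position: [0.5035, -0.0116, 0.2073]
tool_rot: [-3.064, -0.691, 0.003]
ft_force: [0.4, -0.1, -0.0]
grip_width: 0.997
grip_force: 0.0
```

play_rows --increments '[[[0,0,0,0,0,0.09,1],[0,0,0,0,0,0.18,1],[0,0,0,0,0,0.28,1],[0,0,0,0,0,0.28,1]]]'

```text
time: 9.5
position: [0.5037, -0.0117, 0.2074]
tool_rot: [3.141, 0.014, -0.003]
ft_force: [-0.5, 0.6, 1.2]
grip_width: 1.002
grip_force: 0.0
```

```bash
python3 - <<'E'
from h import *
go((.506,-.0117,.127),-np.pi/2); print(ctrl.get_state()["grip_width"])
E
```

```text
t 9.5 pos [ 0.5037 -0.0117  0.2074] yaw -1.562 q [-1.02  0.1   1.05  1.94 -0.09  1.15 -1.5 ] shift [ 0.025 -0.     0.804] turn [0.    0.001 0.006]
1.0024110625660638
```

play_rows --increments '[[[0.02,0,0.2,0,0,0,1],[0.02,0,0.4,0,0,0,1],[0.02,0,0.6,0,0,0,1],[0.02,0,0.75,0,0,0,1],[0.02,0,0.8,0,0,0,1],[0.02,0,0.8,0,0,0,1]]]'

```text
time: 10.1
position: [0.5057, -0.0119, 0.1275]
tool_rot: [3.141, 0.017, -0.003]
ft_force: [0.2, -1.0, 0.3]
grip_width: 0.998
grip_force: 0.0
```

play_rows --increments '[[[0,0,0,0,0,0,0.6],[0,0,0,0,0,0,0.3],[0,0,0,0,0,0,0.1],[0,0,0,0,0,0,0.1],[0,0,0,0,0,0,0.1],[0,0,0,0,0,0,0.1]]]' --squeeze 10

```text
time: 10.7
position: [0.5067, -0.0113, 0.1286]
tool_rot: [-3.141, -0.015, -0.001]
ft_force: [-0.6, 1.8, 3.8]
grip_width: 0.686
grip_force: 10.0
```

```bash
python3 - <<'E'
from h import *
s=ctrl.get_state();R=Ro.from_rotvec(s["tool_rot"]).as_matrix();p=np.array(s["position"]);o=np.array([.705,-.0115])
d=p[:2]-o; print("r",np.hypot(*d),"phi",np.arctan2(-d[1],-d[0]),"toolyaw",np.arctan2(R[1,1],R[0,1])+np.pi/2,p,np.degrees(np.arccos(-R[2,2])),s["ft_force"],s["grip_width"])
E
```

```text
r 0.1983008897077973 phi -0.0008135463163031428 toolyaw 0.00941243022188365 [ 0.50669918 -0.01133867  0.12862575] 0.062133379030100466 [-0.57060652  1.84600313  3.81296034] 0.6858604402792232
```

play_rows --increments '[[[0.001,0.08,0,0,0,-0.025,0.1],[0.006,0.16,0,0,0,-0.051,0.1],[0.025,0.319,0,0,0,-0.102,0.1],[0.025,0.319,0,0,0,-0.102,0.1]]]' --squeeze 20

```text
time: 11.1
position: [0.5095, -0.0439, 0.1286]
tool_rot: [-3.129, -0.267, -0.001]
ft_force: [0.2, 0.3, 3.7]
grip_width: 0.685
grip_force: 20.0
```

play_rows --increments '[[[0.006,0.16,0,0,0,-0.051,0.1],[0.025,0.319,0,0,0,-0.102,0.1],[0.057,0.475,0,0,0,-0.153,0.1],[0.101,0.629,0,0,0,-0.204,0.1],[0.158,0.779,0,0,0,-0.255,0.1],[0.158,0.779,0,0,0,-0.255,0.1]]]'

```text
time: 11.7
position: [0.5381, -0.1177, 0.1286]
tool_rot: [-3.014, -0.884, 0.002]
ft_force: [-1.4, 1.5, 6.4]
grip_width: 0.689
grip_force: 20.0
```

play_rows --increments '[[[0.006,0.16,0,0,0,-0.051,0.1],[0.025,0.319,0,0,0,-0.102,0.1],[0.057,0.475,0,0,0,-0.153,0.1],[0.101,0.629,0,0,0,-0.204,0.1],[0.158,0.779,0,0,0,-0.255,0.1],[0.158,0.779,0,0,0,-0.255,0.1]]]'

```text
time: 12.3
position: [0.5937, -0.1744, 0.1285]
tool_rot: [-2.777, -1.467, 0.002]
ft_force: [-1.0, 1.4, 5.3]
grip_width: 0.685
grip_force: 20.1
```

```bash
python3 - <<'E'
from h import *
s=ctrl.get_state();R=Ro.from_rotvec(s["tool_rot"]).as_matrix();p=np.array(s["position"]);o=np.array([.705,-.0115])
d=p[:2]-o; print("r",np.hypot(*d),"phi",np.arctan2(-d[1],-d[0]),"toolyaw",np.arctan2(R[1,1],R[0,1])+np.pi/2,p,np.degrees(np.arccos(-R[2,2])),s["ft_force"],s["joint_positions"])
S=ctrl.get_image("side");T=ctrl.get_image("top");cv2.imwrite("pics/side2.png",S[:,:,::-1]);cv2.imwrite("pics/top2.png",T[:,:,::-1])
E
```

```text
r 0.1972519416205797 phi 0.9713941515063055 toolyaw 0.9722623538719256 [ 0.59372052 -0.17436561  0.12849217] 0.105320334421779 [-0.99100617  1.44343162  5.26411903] [-0.36108384  0.4742445   0.76260733  1.73448465 -0.36514283  1.08243934
 -0.07705127]
```

play_rows --increments '[[[0,0,0,0,0,0,0.6],[0,0,0,0,0,0,0.9],[0,0,0,0,0,0,0.9],[0,0,-0.3,0,0,0,0.9],[0,0,-0.6,0,0,0,0.9],[0,0,-0.9,0,0,0,0.9],[0,0,-0.9,0,0,0,0.9]]]'

```text
time: 13.1
position: [0.5952, -0.1762, 0.2226]
tool_rot: [2.775, 1.462, 0.009]
ft_force: [0.3, -0.6, -0.0]
grip_width: 0.948
grip_force: 0.0
```

play_rows --increments '[[[-0.3,0.3,0,0,0,0,0.9],[-0.6,0.6,0,0,0,0,0.9],[-0.9,0.9,0,0,0,0,0.9]]]'

```text
time: 13.4
position: [0.6169, -0.3006, 0.2173]
tool_rot: [-2.777, -1.466, 0.0]
ft_force: [1.0, -0.5, 1.2]
grip_width: 0.951
grip_force: 0.0
```

play_rows --increments '[[[-0.3,0.3,0,0,0,0,-1],[-0.5,0.6,0,0,0,0,-1],[-0.5,0.9,0,0,0,0,-1],[-0.5,0.9,0,0,0,0,-1]]]'

```text
time: 13.8
position: [0.6632, -0.3948, 0.2153]
tool_rot: [2.781, 1.461, -0.004]
ft_force: [0.3, 0.2, 0.3]
grip_width: 0.671
grip_force: 0.0
```

```bash
python3 - <<'E'
from h import *
S=ctrl.get_image("side");T=ctrl.get_image("top");cv2.imwrite("pics/side3.png",S[:,:,::-1]);cv2.imwrite("pics/top3.png",T[:,:,::-1])
a=cv2.resize(T[120:240,250:350],None,fx=4,fy=4,interpolation=2)[:,:,::-1]; b=cv2.resize(S[180:300,265:365],None,fx=4,fy=4,interpolation=2)[:,:,::-1]
cv2.imwrite("pics/c3.png",np.hstack([a,b])); go((.6,-.2,.2))
E
```

```text
t 13.9 pos [ 0.6622 -0.3921  0.2163] yaw -0.601 q [ 0.06  0.72  0.76  1.21 -0.48  1.4   0.17] shift [ 1.233 -1.599  0.167] turn [-0.002  0.     0.   ]
```

View pics/c3.png

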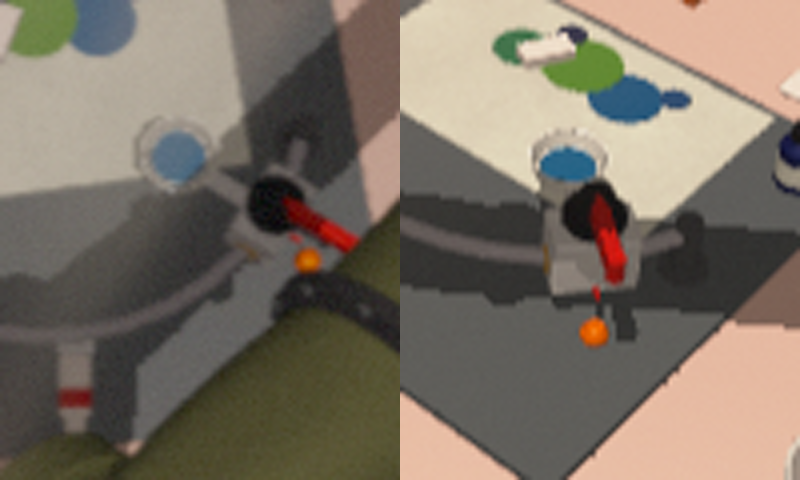

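The crops show the red pointer at (295,238) in the top view and (597,292) in the side view. The orange pin is at (308,261) and (594,332), close to aligned. Now I measure the angles.

```bash
python3 - <<'E'
from h import *
np.set_printoptions(precision=4,suppress=True)
o=np.array([.705,-.0115])
T=cv2.imread("pics/top3.png")[:,:,::-1].copy();S=cv2.imread("pics/side3.png")[:,:,::-1].copy()
tb=(280,160,345,195);sb=(295,210,335,270)
for nm,lo,hi in(("orange",(6,150,120),(16,255,255)),("red",(0,130,60),(5,255,255)),("red2",(172,130,60),(180,255,255))):
    print(nm,blobs(T,lo,hi,tb,2),blobs(S,lo,hi,sb,2))
t=lambda x,y:(250+x/4-.375,120+y/4-.375); s=lambda x,y:(265+(x-400)/4-.375,180+y/4-.375)
ph=lambda X:(np.arctan2(-(X[1]-o[1]),-(X[0]-o[0])),np.hypot(*(X[:2]-o)))
for nm,a,b,h in(("orange",t(308,260),s(594,331),.016),("ptr",t(295,238),s(597,293),.034),("knob",t(275,202),s(597,212),.09),("dish",t(173,156),s(568,158),.062)):
    g=onz("top",*a,h);g2=onz("side",*b,h);X,m=tri(a,b);print(nm,"top",ph(g),"side",ph(g2),"tri",ph(X),X,m)
E
```

```text
orange [([326.53, 184.57], 30)] [([313.09, 262.64], 44)]
red [([329.82, 176.11], 87), ([323.5, 179.0], 2)] [([316.57, 239.86], 114), ([313.67, 253.17], 6)]
red2 [([323.33, 171.0], 3), ([328.5, 174.0], 2), ([328.0, 177.5], 2), ([334.5, 181.5], 2)] []
orange top (np.float64(0.9681409888358377), np.float64(0.24214917496679614)) side (np.float64(0.9528035165618566), np.float64(0.24121125378043493)) tri (np.float64(0.9587234573383302), np.float64(0.24216048734934595)) [ 0.5659 -0.2097  0.0177] 0.0035458242677170425
ptr top (np.float64(0.9856462046432793), np.float64(0.22473419416579607)) side (np.float64(0.9699120417218867), np.float64(0.22362262256052395)) tri (np.float64(0.9757065171991361), np.float64(0.22472777375818123)) [ 0.579  -0.1976  0.0357] 0.0033847732181447824
knob top (np.float64(0.9819768720709885), np.float64(0.1982746332696462)) side (np.float64(0.9687121413893575), np.float64(0.20264102587374386)) tri (np.float64(0.9811911310772271), np.float64(0.19823348521182657)) [ 0.5948 -0.1763  0.0859] 0.00258963542554239
dish top (np.float64(0.951926321033054), np.float64(0.11671032065974846)) side (np.float64(0.9505133910666123), np.float64(0.1194717328749328)) tri (np.float64(0.9574619906310854), np.float64(0.11646412237717703)) [ 0.638  -0.1067  0.0592] 0.00025175796159550957
```

play_rows --increments '[[[0.23,-0.3,0,0,0,0,0.9],[0.47,-0.6,0,0,0,0,0.9],[0.7,-0.9,0,0,0,0,0.9]]]'

```text
time: 14.2
position: [0.6268, -0.2809, 0.2177]
tool_rot: [-2.777, -1.465, -0.0]
ft_force: [0.3, 1.5, 0.1]
grip_width: 0.776
grip_force: 0.0
```

play_rows --increments '[[[0.23,-0.3,0,0,0,0,0.9],[0.47,-0.6,0,0,0,0,0.9],[0.7,-0.89,0,0,0,0,0.9],[0.7,-0.89,0,0,0,0,0.9]]]'

```text
time: 14.6
position: [0.5933, -0.167, 0.2175]
tool_rot: [-2.766, -1.475, -0.003]
ft_force: [0.1, 0.2, -0.1]
grip_width: 0.944
grip_force: 0.0
```

```bash
python3 - <<'E'
from h import *
go((.593,-.176,.128),-.6); print(ctrl.get_state()["grip_width"])
E
```

```text
t 14.6 pos [ 0.5933 -0.167   0.2175] yaw -0.591 q [-0.43  0.38  0.83  1.66 -0.3   1.24 -0.12] shift [-0.081  0.052  0.894] turn [-0.003 -0.003  0.006]
0.9437699597457933
```

play_rows --increments '[[[-0.08,0.05,0,0,0,0,0.9],[-0.08,0.05,0.25,0,0,0.006,0.9],[-0.08,0.05,0.5,0,0,0.006,0.9],[-0.08,0.05,0.75,0,0,0.006,0.9],[-0.08,0.05,0.89,0,0,0.006,0.9],[-0.08,0.05,0.89,0,0,0.006,0.9]]]'

```text
time: 15.2
position: [0.592, -0.186, 0.1273]
tool_rot: [-2.786, -1.449, 0.006]
ft_force: [0.8, -0.4, 0.4]
grip_width: 0.951
grip_force: 0.0
```

play_rows --increments '[[[0,0,0,0,0,0,0.6],[0,0,0,0,0,0,0.4],[0,0,0,0,0,0,0.1],[0,0,0,0,0,0,0.1],[0,0,0,0,0,0,0.1],[0,0,0,0,0,0,0.1]]]' --squeeze 15

```text
time: 15.8
position: [0.5916, -0.184, 0.1299]
tool_rot: [-2.78, -1.451, 0.005]
ft_force: [-8.6, 2.6, 5.9]
grip_width: 0.688
grip_force: 15.0
```

```bash
cat > ph.py <<'E'
from h import *
s=ctrl.get_state();R=Ro.from_rotvec(s["tool_rot"]).as_matrix();p=np.array(s["position"]);o=np.array([.705,-.0115])
d=p[:2]-o; print("r",np.hypot(*d),"phi",np.arctan2(-d[1],-d[0]),"toolyaw",np.arctan2(R[1,1],R[0,1])+np.pi/2,p,s["ft_force"],s["grip_width"])
E
python3 ph.py
```

```text
r 0.20641238956647276 phi 0.9890203986213848 toolyaw 0.9622061161820372 [ 0.59157462 -0.18395509  0.12994936] [-8.63180023  2.64536255  5.9334384 ] 0.6878436775275952
```

play_rows --increments '[[[0.03,-0.04,0,0,0,0.004,0.1],[0.06,-0.08,0,0,0,0.004,0.1],[0.06,-0.09,0,0,0,0.004,0.1],[0.06,-0.09,0,0,0,0.004,0.1]]]'

```text
time: 16.2
position: [0.5889, -0.181, 0.1302]
tool_rot: [2.785, 1.434, -0.004]
ft_force: [0.1, -10.4, -5.5]
grip_width: 0.692
grip_force: 14.9
```

```bash
python3 ph.py
```

```text
r 0.20546420973018706 phi 0.9702868570275963 toolyaw 0.9507428918576883 [ 0.5888998  -0.1810178   0.13015214] [  0.12369507 -10.39620365  -5.45828832] 0.691927851248945
```

play_rows --increments '[[[0,0,0,0,0,0,0.5],[0,0,0,0,0,0,0.6],[0,0,0,0,0,0,0.6],[0,0,0,0,0,0,0.6]]]'

```text
time: 16.6
position: [0.5903, -0.1739, 0.1296]
tool_rot: [-2.789, -1.445, -0.002]
ft_force: [-0.1, 0.5, 0.3]
grip_width: 0.797
grip_force: 0.0
```

```bash
python3 ph.py; python3 - <<'E'
from h import *
f=.956; go((.705-.1985*np.cos(f),-.0115-.1985*np.sin(f),.129),f-np.pi/2)
E
```

```text
r 0.19884591273901234 phi 0.9557646699027069 toolyaw 0.9560850212292377 [ 0.59026901 -0.17390843  0.12961163] [-0.09950257  0.49500409  0.25930932] 0.7974876112192917
t 16.6 pos [ 0.5903 -0.1739  0.1296] yaw -0.615 q [-0.38  0.47  0.79  1.75 -0.38  1.08 -0.08] shift [0.003 0.    0.006] turn [ 0.    -0.001  0.   ]
```

Free pose is exactly as wanted (φ 0.956). I grip there firmly so the closing centres the block, then check.

play_rows --increments '[[[0,0,0,0,0,0,0.4],[0,0,0,0,0,0,0.2],[0,0,0,0,0,0,0.1],[0,0,0,0,0,0,0.1],[0,0,0,0,0,0,0.1]]]' --squeeze 40

```text
time: 17.1
position: [0.5917, -0.1754, 0.1296]
tool_rot: [2.786, 1.443, 0.004]
ft_force: [6.4, -2.5, -4.4]
grip_width: 0.693
grip_force: 39.9
```

```bash
python3 ph.py
```

```text
r 0.19929089932499092 phi 0.9658019491890684 toolyaw 0.9556527595069898 [ 0.59165182 -0.17541782  0.12959232] [ 6.41458976 -2.51475878 -4.42052464] 0.6925632224760567
```

play_rows --increments '[[[0,-0.01,0,0,0,0,0.1],[0,-0.02,0,0,0,0,0.1],[0,-0.02,0,0,0,0,0.1]]]'

```text
time: 17.4
position: [0.5905, -0.1747, 0.1296]
tool_rot: [2.787, 1.438, 0.007]
ft_force: [8.8, -4.8, -6.3]
grip_width: 0.682
grip_force: 39.8
```

```bash
python3 ph.py
```

```text
r 0.19940376579926358 phi 0.9589405584637446 toolyaw 0.952896401842601 [ 0.59046496 -0.17472863  0.12962149] [ 8.77860819 -4.83280123 -6.34638109] 0.6824107215245744
```

play_rows --increments '[[[0,-0.008,0,0,0,0,0.1],[0,-0.008,0,0,0,0,0.1],[0,-0.008,0,0,0,0,0.5],[0,-0.008,0,0,0,0,0.8],[0,-0.008,0,0,0,0,0.8],[0,-0.008,-0.3,0,0,0,0.8],[0,-0.008,-0.7,0,0,0,0.8],[0,-0.008,-0.7,0,0,0,0.8]]]'

```text
time: 18.2
position: [0.5898, -0.1743, 0.2045]
tool_rot: [2.786, 1.441, 0.011]
ft_force: [-0.8, -1.9, -0.7]
grip_width: 0.897
grip_force: 0.0
```

```bash
python3 - <<'E'
from h import *
S=ctrl.get_image("side");T=ctrl.get_image("top");cv2.imwrite("pics/side4.png",S[:,:,::-1]);cv2.imwrite("pics/top4.png",T[:,:,::-1])
for lo,hi in(((6,150,120),(16,255,255)),((0,110,50),(5,255,255))): print(blobs(S,lo,hi,(295,210,335,270),2))
cv2.imwrite("pics/c4.png",cv2.resize(np.hstack([S[180:290,265:365],cv2.imread("pics/side3.png")[180:290,265:365,::-1]]),None,fx=4,fy=4,interpolation=2)[:,:,::-1])
E
```

```text
[([313.09, 262.64], 44)]
[([315.39, 239.75], 120), ([312.57, 253.29], 7)]
```

View pics/c4.png

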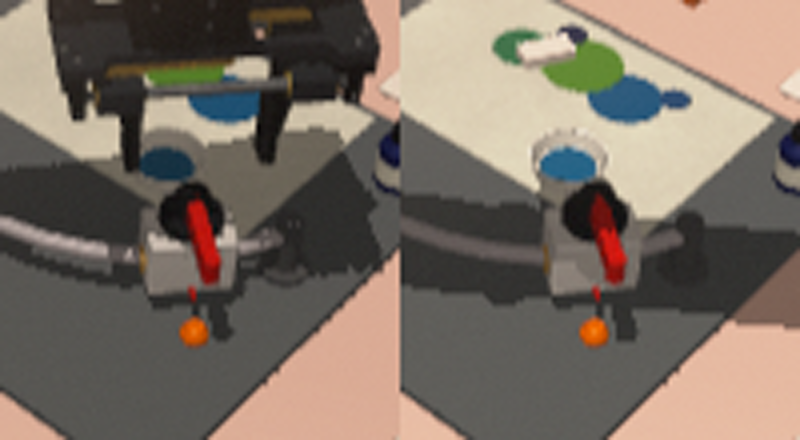

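The pointer moved about 1.1 px left, and in the left crop it now sits at (192,293) above the pin at (194,331).

```bash
python3 - <<'E'
from h import *
o=np.array([.705,-.0115])
ph=lambda X:(np.arctan2(-(X[1]-o[1]),-(X[0]-o[0])).round(4),np.hypot(*(X[:2]-o)).round(4))
for p,z in(((313.09,262.64),.016),((313.67,253.17),.034),((312.57,253.29),.034)): print(ph(onz("side",*p,z)))
for f in(.93,.96): print(proj("side",(o[0]-.226*np.cos(f),o[1]-.226*np.sin(f),.034)))
go((.59,-.174,.2))
E
```

```text
(np.float64(0.9517), np.float64(0.2421))
(np.float64(0.9665), np.float64(0.2246))
(np.float64(0.9531), np.float64(0.2248))
[310.72634839 253.73474958]
[313.22659692 253.59089407]
t 18.3 pos [ 0.5878 -0.173   0.2001] yaw -0.616 q [-0.43  0.39  0.83  1.69 -0.31  1.2  -0.13] shift [0.005 0.024 0.002] turn [ 0.001 -0.001  0.   ]
```

```bash
python3 - <<'E'
from h import *
go((.584,-.235,.2),-.616);go((.584,-.235,.161),-.616)
E
```

```text
t 18.3 pos [ 0.5878 -0.173   0.2001] yaw -0.616 q [-0.43  0.39  0.83  1.69 -0.31  1.2  -0.13] shift [-0.528  0.327  0.001] turn [ 0.001 -0.001  0.   ]
t 18.3 pos [ 0.5878 -0.173   0.2001] yaw -0.616 q [-0.43  0.39  0.83  1.69 -0.31  1.2  -0.13] shift [-0.529  0.327  0.391] turn [ 0.001 -0.001  0.   ]
```

play_rows --increments '[[[-0.2,0.15,0,0,0,0,-1],[-0.53,0.33,0,0,0,0,-1],[-0.53,0.33,0,0,0,0,-1],[-0.53,0.33,0,0,0,0,-1],[-0.53,0.33,0,0,0,0,-1],[-0.53,0.33,0,0,0,0,-1],[-0.53,0.33,0,0,0,0,-1]]]'

```text
time: 19.0
position: [0.5841, -0.2342, 0.1989]
tool_rot: [-2.788, -1.446, -0.0]
ft_force: [0.5, 0.0, -0.0]
grip_width: 0.351
grip_force: 0.0
```

```bash
python3 - <<'E'
from h import *
go((.584,-.235,.161),-.616); print(ctrl.get_state()["grip_width"])
E
```

```text
t 19.0 pos [ 0.5841 -0.2342  0.1989] yaw -0.614 q [-0.31  0.43  0.84  1.65 -0.34  1.21 -0.02] shift [-0.008  0.004  0.379] turn [-0.    -0.     0.001]
0.3510881173592664
```

play_rows --increments '[[[0,0,0,0,0,0,-1],[0,0,0,0,0,0,-1],[0,0,0,0,0,0,-1],[0,0,0,0,0,0,-1],[0,0,0,0,0,0,-1],[0,0,0,0,0,0,-1]]]'

```text
time: 19.6
position: [0.5838, -0.2355, 0.1993]
tool_rot: [-2.79, -1.443, -0.0]
ft_force: [0.5, 0.9, 0.4]
grip_width: 0.004
grip_force: 0.0
```

play_rows --increments '[[[0,0,0.13,0,0,0,-1],[0,0,0.26,0,0,0,-1],[0,0,0.38,0,0,0,-1],[0,0,0.38,0,0,0,-1],[0,0,0.38,0,0,0,-1]]]'

```text
time: 20.1
position: [0.5835, -0.2354, 0.1605]
tool_rot: [-2.79, -1.443, 0.002]
ft_force: [-0.5, -0.1, -0.1]
grip_width: 0.005
grip_force: 0.0
```

play_rows --increments '[[[0,-0.04,0,0,0,0,-1],[0,-0.08,0,0,0,0,-1],[0,-0.08,0,0,0,0,-1]]]'

```text
time: 20.4
position: [0.5771, -0.2305, 0.1617]
tool_rot: [-2.79, -1.444, -0.001]
ft_force: [0.3, 0.8, -0.5]
grip_width: 0.006
grip_force: 0.0
```

Now I rotate clockwise about the knob axis.

play_rows --increments '[[[-0.019,-0.054,0,0,0,0.064,-1],[-0.033,-0.11,0,0,0,0.127,-1],[-0.041,-0.166,0,0,0,0.191,-1],[-0.044,-0.224,0,0,0,0.255,-1],[-0.041,-0.281,0,0,0,0.318,-1],[-0.032,-0.338,0,0,0,0.382,-1],[-0.017,-0.393,0,0,0,0.446,-1],[0.003,-0.447,0,0,0,0.509,-1]]]'

```text
time: 21.2
position: [0.5415, -0.2053, 0.162]
tool_rot: [3.131, 0.237, 0.004]
ft_force: [1.7, -2.1, 0.7]
grip_width: 0.006
grip_force: 0.7
```

play_rows --increments '[[[-0.019,-0.054,0,0,0,0.064,-1],[-0.033,-0.11,0,0,0,0.127,-1],[-0.041,-0.166,0,0,0,0.191,-1],[-0.044,-0.224,0,0,0,0.255,-1],[-0.044,-0.224,0,0,0,0.255,-1]]]'

```text
time: 21.7
position: [0.5334, -0.1823, 0.1614]
tool_rot: [-3.118, 0.382, -0.0]
ft_force: [0.4, 0.3, 0.4]
grip_width: 0.004
grip_force: 0.0
```

```bash
python3 - <<'E'
from h import *
S=ctrl.get_image("side");cv2.imwrite("pics/side5.png",S[:,:,::-1])
for lo,hi in(((6,150,120),(16,255,255)),((0,110,50),(5,255,255))): print(blobs(S,lo,hi,(275,200,345,270),2))
print(np.round(ctrl.get_state()["joint_positions"],2))
E
```

```text
[([313.76, 262.69], 29)]
[([289.87, 232.83], 30), ([312.57, 253.29], 7)]
[-0.64  0.43  1.13  1.85 -0.43  1.13 -1.17]
```

The pointer blob is unchanged at (312.57,253.29) and the push force vanished, so the lever probably clicked over. I lift, back away to the right and check.

play_rows --increments '[[[0,0.03,0,0,0,0,-1],[0,0.03,-0.3,0,0,0,-1],[0,0.03,-0.7,0,0,0,-1],[0,0.03,-0.9,0,0,0,-1],[0,0.03,-0.9,0,0,0,-1]]]'

```text
time: 22.25
position: [0.5338, -0.188, 0.2545]
tool_rot: [-3.118, 0.383, -0.01]
ft_force: [0.3, -1.3, -0.7]
grip_width: 0.002
grip_force: 0.0
```

play_rows --increments '[[[0,0.4,0,0,0,0,-1],[0,0.8,0,0,0,0,-1],[0,1,0,0,0,0,-1],[0,1,0,0,0,0,-1]]]'

```text
time: 22.65
position: [0.5054, -0.2875, 0.2506]
tool_rot: [3.115, -0.394, -0.002]
ft_force: [0.8, -0.3, -0.5]
grip_width: 0.003
grip_force: 0.0
```

play_rows --increments '[[[0,0.4,0,0,0,0,-1],[0,0.8,0,0,0,0,-1],[0,1,0,0,0,0,-1],[0,1,0,0,0,0,-1]]]'

```text
time: 23.05
position: [0.4817, -0.3831, 0.2505]
tool_rot: [3.116, -0.391, -0.002]
ft_force: [0.6, -0.1, 0.2]
grip_width: 0.004
grip_force: 0.0
```

```bash
python3 - <<'E'
from h import *
S=ctrl.get_image("side");T=ctrl.get_image("top");cv2.imwrite("pics/side6.png",S[:,:,::-1])
for lo,hi in(((6,150,120),(16,255,255)),((0,110,50),(5,255,255))): print(blobs(S,lo,hi,(275,200,345,270),2))
cv2.imwrite("pics/c6.png",np.hstack([cv2.resize(x,None,fx=4,fy=4,interpolation=2) for x in(T[110:240,255:355],S[160:290,260:360])])[:,:,::-1])
h=onz("side",0,0,0);print(ctrl.get_state()["position"])
E
```

```text
[([313.2, 262.9], 30)]
[([299.18, 230.79], 173), ([312.57, 253.29], 7)]
[ 0.48400356 -0.37947283  0.25026671]
```

View pics/c6.png

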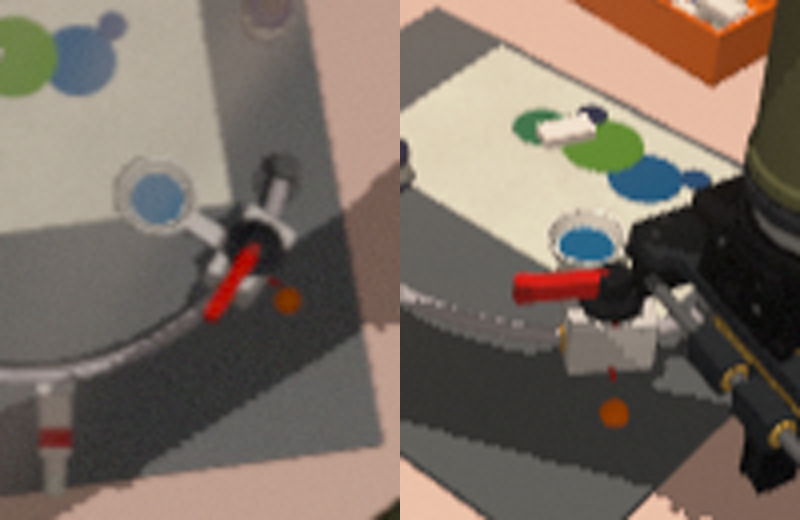

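The lever lies at 90° to the dish–knob line, from (252,248) to (210,315), so it is locked. The pointer at (612,372) still lines up with the pin at (614,412), and the bottle stands clear at (268,15).

```bash
python3 -c "
from bench import ctrl
print(ctrl.close_job())"
```

```text
the job is handed in; nothing more can be done
None
```

The job is handed in: the right ink bottle is standing clear of the dish's path, the pointer is on the orange pin to within about 0.002 rad by the last side-camera measurement, and the lever knob has clicked over into its locked position.

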